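# Scan the green circuit board's barcode

## Task

Pick up the hand scanner and hold it level and steady for about two seconds, with the window under its head about 8 cm straight above the middle of the barcode label on the green circuit board, and the width of the head running along the label's long side. Do not touch the green board or its carrier. Then lower the scanner back onto the orange mat, lying flat as it lay before, and let it go there.

Things in the scene. Friction and masses are not known exactly. Their poses are not given: they have to be found in the camera images.
- scanner: Loose barcode scanner, 0.2 kg, lying flat on the mat. Grey handle: x -75 to +33 mm, 38 wide (y), 34 high. Black head: x +31 to +81, 64 wide, 38 high, yellow button on top. Origin: on the underside, mid-width, at the balance point: grip there across the handle. x points to the head, z up. Red window under the head, centre x=+55, y=0, z=0, looks along -z; reads at 50-120 mm, in a line along y.
- scanner_mat: Orange flat mat fixed to the bench, 200 mm (x) by 110 mm (y), 6 mm thick, where the scanner lies with its x roughly along the mat's x. Origin: centre of the underside, on the bench; z up.
- green_board: Green circuit board in a flat aluminium carrier fixed to the bench, 120 mm (x) by 90 mm (y); board surface 10 mm above the bench, parts up to 14 mm. A blue and a red board in like carriers with like labels lie beside it; the three swap places between starts. Origin: centre of the carrier's underside, on the bench; z up.
- green_label (a point): Centre of the white barcode label's face on the green board, at x=+34, y=+8, z=+10.6 mm of the board's frame. Label 22 mm (x) by 46 mm (y, its long side); the black bars lie along x. Axes as the board's: the scanner is lined up when its x is parallel to this x, either way round.
Mind the look-alikes: they are no part of the job. Leave any blue look-alike of the scanner alone.

How it is judged:
By the outcome, as a careful person would: the job done as asked, in the order asked, and still so for the second after the job is handed in, with the robot touching nothing.
It also fails if it takes over 51 s, if anything falls off the work surface, if the arm or the gripper's body presses on something with over 40 N, if the wrist force passes 120 N, or if a joint passes its speed limit or range.

## Robot

A 6-joint arm with a two-finger parallel gripper is mounted at the origin on the work surface. World frame = base frame: x ahead of the robot, y to its left, z up, the work surface at z = 0. Lengths are in m, angles in rad, forces in N, time in s.
With the tool pointing down it reaches from about 0.4 to 0.925 m from the base axis. Payload 12.5 kg.
Tool frame: the origin (TCP) lies at the very end of the fingers, on their centre line; the grasp point (between the pads) lies 19 mm behind it; z points along the fingers, y is the line along which they close (so a half turn about z gives the same grasp; the last joint's range is limited). The gripper opens to 95 mm and grips with 3 to 60 N. Pads are 20 mm wide; open, the fingers measure 119 mm over their backs; the gripper's body (75 mm by 180 mm) begins 59 mm behind the grasp point.
Start: joints at [1.003, 0.491, 1.559, -0, 1.092, -0.106], TCP at [0.278, 0.56, 0.187] pointing down, gripper open.
Joint ranges: [-3.1, 3.1], [-0.84, 2.19], [0.05, 2.79], [-1.13, 4.28], [0.06, 2.93], [-2.69, 2.69]. Speed limits (rad/s): [2.22, 2.22, 2.79, 3.14, 3.14, 3.14].

## Interface

Orientations are given as a 3x3 rotation matrix whose columns are the frame's x, y, z axes.
In Python, from station import env gives the robot as it stands. The module is installed in compiled form; this text tells all that it offers.
- The arm moves only by the tool drive_tool, never from a script. Its argument "steps" is a list that holds one entry, the list of rows, each a list of 7 numbers: the opening, from 0 (shut) to 1 (fully open), then the shift along the tool's x, y, z in cm, then the turn, a rotation vector about the tool's x, y, z in degrees. A call has 1 to 12 rows; each row shifts and turns the commanded pose from where the row before left it, along the tool's axes as they then stand; what a row does not reach is not made up. A row lasts 1/10 s, in which the tool goes at most 50 mm and 8.59 degrees, less where a joint would pass 70% of its speed; a pose out of reach is approached as far as the arm can. A call with a gripper value outside its range is refused whole. The fingers move at their own pace and stop on an object; "squeeze" is the grip in N (left out, the last holds). Time passes only in rows, so rows that do not move let the fingers close. It gives the time, the measured TCP pose, the force, the opening and the grip force at its end, in the units of the state.
- env.get_obs(): the state, without advancing time (a new reading comes with each control period).
- env.read_camera(name): name is "side" or "top"; returns a dict with "pixels" (480x640x3 uint8, blue, green, red), "z_map" (480x640 float32, m along the optical axis (not along the pixel's ray), 0 where there is no reading), "mtx" (3x3 intrinsics, pixels), "R" (3x3) and "t" (3): a world point X has camera coordinates R X + t. Camera axes: x right, y down, z forward; pixel columns grow to the right and rows downward; lengths in m; the calibration is good to about 2 mm. A picture is of the moment at which its call begins.
- env.hand_in(): hands the job in; it is judged then, once.
The state is a dict: "time": time; "joint_positions": joint angles; "qvel": joint speeds; "joint_efforts": joint torques, N m; "ee_pos": TCP position; "eef_rot": TCP orientation; "wrist_force": force on the tool from outside, world axes, zero at the start; "moment": the same for the moment, N m; "opening": opening from 0.0 (shut) to 1.0 (fully open); "grasp_force": force on a finger pad.
Only numpy, scipy, OpenCV 4.12 (cv2) and the standard library are available. Lean on these libraries where they do the work, as an engineer would, in place of code of your own. Each camera call takes 0.05 s, during which the arm holds its last target. There are 200 camera calls.

## Working session

There is one attempt and no reset: what is moved stays moved. The work goes in short steps, Python scripts to look and compute and a tool call to move; the robot and the scene stay as the last step left them, time stands still between calls to the robot, and variables do not carry over. Pictures are saved under pics/ and viewed, at most 10 in all, crops included, and the job is handed in when it is done.

Besides the shell and the picture viewer there is one more tool, called after "Request:" as name([rows], argument=value, ...), one row to a line, values as JSON. drive_tool: Moves the arm, as the interface text tells. Its arguments: {"type":"object","properties":{"steps":{"type":"array"},"squeeze":{"type":"number"}},"required":["steps"]}

```bash
mkdir -p pics
cat > h.py <<'E'
import numpy as np, cv2
from station import env
def cam(n):
    c=env.read_camera(n); np.savez(f'{n}.npz',**c); return c
def ray(c,uv,z):
    d=np.linalg.inv(c['mtx'])@np.array([uv[0],uv[1],1.0]); R,t=c['R'],np.ravel(c['t'])
    o=-R.T@t; d=R.T@d; return o+d*(z-o[2])/d[2]
def world(c):
    v,u=np.mgrid[:480,:640]; p=np.stack([u,v,np.ones_like(u)],-1)@np.linalg.inv(c['mtx']).T*c['z_map'][...,None]
    return (p-np.ravel(c['t']))@c['R']
E
python3 - <<'E'
from h import *
for n in('top','side'):
    c=cam(n); cv2.imwrite(f'pics/{n}0.png',c['pixels']); print(n,c['mtx'][0],-c['R'].T@np.ravel(c['t']),c['R'].round(2).tolist())
s=env.get_obs(); print(s['time'],s['ee_pos'],s['eef_rot'],s['opening'])
E
```

```text
top [596.19666727   0.         319.46539872] [ 0.33946469 -0.12073979  1.51229286] [[0.0, -1.0, -0.01], [-1.0, -0.0, -0.08], [0.08, 0.01, -1.0]]
side [489.6746765    0.         319.77734487] [ 0.3792667  -0.99771433  0.61619004] [[1.0, -0.08, -0.0], [-0.04, -0.53, -0.85], [0.06, 0.84, -0.53]]
0.1 [0.27833492 0.55935225 0.18630818] [[-8.95258792e-01  4.45546201e-01 -5.27578778e-04]
 [ 4.45546502e-01  8.95258404e-01 -8.39661203e-04]
 [ 9.82114756e-05 -9.86774954e-04 -9.99999508e-01]] 0.9990774977258139
```

View pics/top0.png

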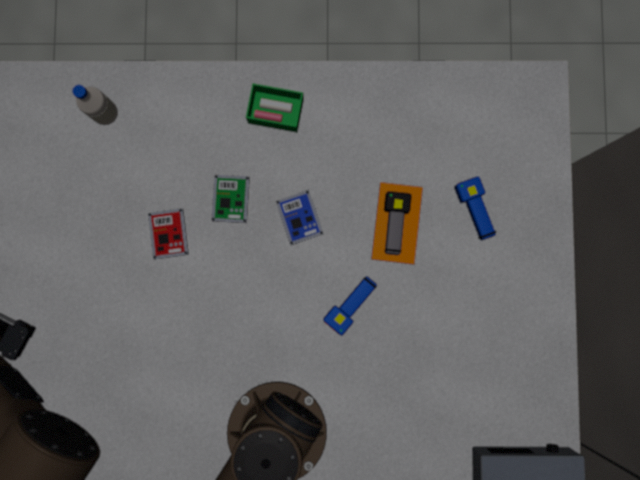

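View pics/side0.png

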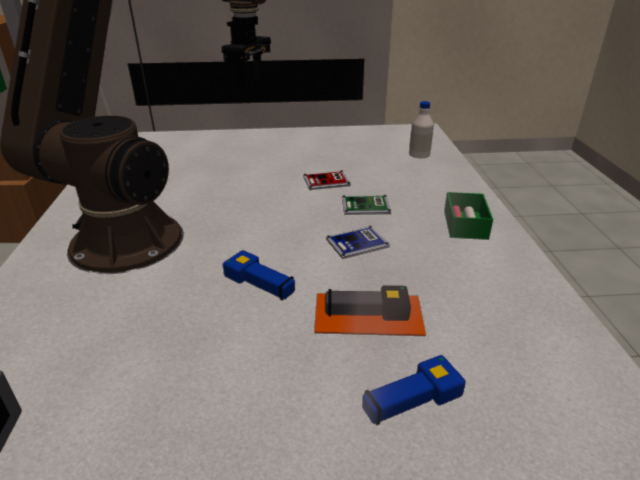

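The top view shows the grey scanner on the orange mat (mat about (397,224), head up at (397,203)). The green board is at (230,198) with its label at (228,185), and the blue look-alikes are at (475,207) and (350,305). The side view agrees. Next I'll measure.

```bash
cat > meas.py <<'E'
from h import *
def rect(c,mask,z):
    cn=max(cv2.findContours(mask.astype(np.uint8),cv2.RETR_EXTERNAL,cv2.CHAIN_APPROX_NONE)[0],key=cv2.contourArea)
    P=np.array([ray(c,p[0],z)[:2] for p in cn])*1000
    (ce,sz,a)=cv2.minAreaRect(P.astype(np.float32)); 
    return np.round(ce,1),np.round(sz,1),round(a,2)
def box(m,u0,v0,u1,v1):
    o=np.zeros_like(m);o[v0:v1,u0:u1]=m[v0:v1,u0:u1];return o
def hsv(c): return cv2.split(cv2.cvtColor(c['pixels'],cv2.COLOR_BGR2HSV).astype(int))
E
python3 - <<'E'
from meas import *
c=dict(np.load('top.npz'));H,S,V=hsv(c);W=world(c)
full=np.ones((480,640),bool)
mat=(H>5)&(H<20)&(S>150)&(V>80)
matf=cv2.morphologyEx(box(mat,365,175,430,270).astype(np.uint8),cv2.MORPH_CLOSE,np.ones((31,31)))
print('mat',rect(c,matf,.006))
sc=box((W[...,2]>.025),365,175,430,270)
hd=sc&(W[...,2]<.06)
print('heights',[np.round(np.median(W[195:213,390:405,2]),4),np.round(np.median(W[220:248,391:400,2]),4)])
ns=box(~mat&((S<110)),376,186,418,260)
hm=ns.copy();hm[:218]=False;hm[250:]=False
print('handle',rect(c,hm,.030))
for nm,m in(('depth',hd),('color',ns)):
  for v in range(190,258,4):
    u=np.where(m[v])[0]
    if len(u): print(nm,v,u.min(),u.max(),ray(c,((u.min()+u.max())/2,v),.025 if v>215 else .03).round(4)[:2],end=' | ')
  print()
y=box((H>20)&(H<35)&(S>130),380,190,415,215); print('button',rect(c,y,.045))
g=box((H>40)&(H<85)&(S>80),205,170,255,228); print('green',rect(c,g,.010))
w=box((S<60)&(V>130),217,179,239,191)
w=box(cv2.morphologyEx(((S<70)&(V>110)).astype(np.uint8),cv2.MORPH_CLOSE,np.ones((3,3)))>0,217,178,241,193); print('label',rect(c,w,.0106))
# carrier: hull of whatever is higher than bench
for b in((205,170,255,228),): print('carrier',rect(c,box(W[...,2]>.005,*b),.010))
a=c['pixels'][165:265,200:430]; cv2.imwrite('pics/crop.png',cv2.resize(a,None,fx=3.4,fy=3.4,interpolation=cv2.INTER_CUBIC))
E
```

```text
mat (array([ 519.5, -300.9]), array([106.2, 196.3]), 83.14)
heights [np.float64(0.0442), np.float64(0.0396)]
handle (array([ 489.5, -291.7]), array([36.2, 81.9]), 83.96)
depth 194 386 410 [ 0.5889 -0.3018] | depth 198 385 411 [ 0.5788 -0.3017] | depth 202 385 410 [ 0.5687 -0.3004] | depth 206 385 410 [ 0.5586 -0.3003] | depth 210 384 409 [ 0.5485 -0.2977] | depth 214 389 404 [ 0.5384 -0.2977] | depth 218 388 403 [ 0.5289 -0.2957] | depth 222 388 403 [ 0.5188 -0.2956] | depth 226 388 402 [ 0.5087 -0.2943] | depth 230 387 402 [ 0.4987 -0.2929] | depth 234 387 402 [ 0.4886 -0.2929] | depth 238 387 401 [ 0.4785 -0.2915] | depth 242 386 401 [ 0.4685 -0.2902] | depth 246 386 400 [ 0.4585 -0.2889] | depth 250 385 400 [ 0.4484 -0.2876] | depth 254 394 398 [ 0.4384 -0.2962] | 
color 190 376 378 [ 0.599  -0.2492] | color 194 376 406 [ 0.5889 -0.2843] | color 198 376 409 [ 0.5788 -0.288 ] | color 202 376 408 [ 0.5687 -0.2866] | color 206 376 408 [ 0.5585 -0.2866] | color 210 376 407 [ 0.5484 -0.2852] | color 214 376 403 [ 0.5384 -0.2802] | color 218 389 403 [ 0.5289 -0.2969] | color 222 389 402 [ 0.5188 -0.2956] | color 226 388 402 [ 0.5087 -0.2943] | color 230 388 401 [ 0.4987 -0.2929] | color 234 387 401 [ 0.4886 -0.2916] | color 238 387 417 [ 0.4786 -0.3115] | color 242 387 417 [ 0.4685 -0.3114] | color 246 386 417 [ 0.4585 -0.3101] | color 250 386 417 [ 0.4485 -0.31  ] | color 254 415 417 [ 0.4385 -0.3461] | 
button (array([ 562.6, -299.8]), array([24.8, 27.6]), 89.58)
green (array([581.3, 123.8]), array([ 73.5, 103.7]), 87.16)
label (array([607.5, 148.3]), array([8.1, 2.4]), 71.53)
carrier (array([577.1, 124.5]), array([ 92.4, 133.6]), 87.34)
```

View pics/crop.png

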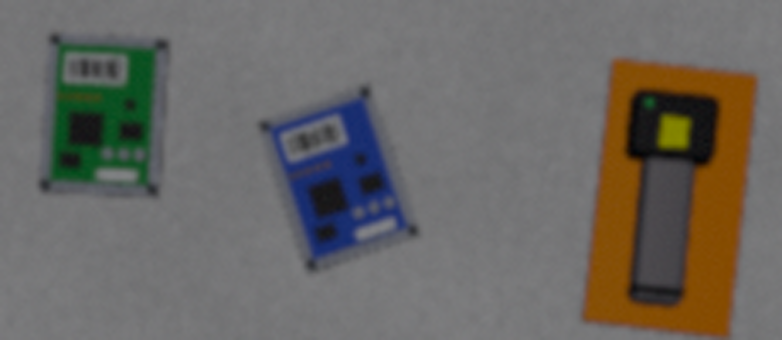

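The crop shows the board upright. Green label is at about (228,185) full-image px, and the scanner's head end faces +x with a yaw of about -6°. Next I'll refine the edges and cross-check with the side camera.

Run:
```python
from meas import *
for n,b in(('top',(205,170,255,228)),('side',(335,190,397,218))):
    c=dict(np.load(n+'.npz'));H,S,V=hsv(c)
    g=box((H>40)&(H<85)&(S>80),*b).astype(np.uint8)
    cn=max(cv2.findContours(g,0,1)[0],key=cv2.contourArea)
    hull=np.zeros((480,640),np.uint8);cv2.fillConvexPoly(hull,cv2.convexHull(cn),1)
    print(n,'greenhull',rect(c,hull,.010), 'hullpx',cv2.boundingRect(hull))
    er=cv2.erode(hull,np.ones((3,3)))
    w=((S<80)&(V>85)&(er>0)).astype(np.uint8)
    w=cv2.morphologyEx(w,cv2.MORPH_CLOSE,np.ones((5,5)))
    k,l,st,ce=cv2.connectedComponentsWithStats(w)
    for i in range(1,k):
        if st[i,4]>15: print(' white',st[i].tolist(),ce[i].round(2),ray(c,ce[i],.0106).round(4),rect(c,l==i,.0106))
c=dict(np.load('top.npz'));H,S,V=hsv(c);W=world(c)
sc=box(~((H>3)&(H<20)&(S>140)),380,187,414,258)   # not orange
print([ (v,int(np.where(sc[v])[0].min()),int(np.where(sc[v])[0].max())) for v in range(187,258) if sc[v].any()])
col=c['pixels'][185:262,393:398].mean(1).round().astype(int); print([(185+i,*x) for i,x in enumerate(col.tolist()) if i<12 or 24<i<34 or i>60])
# side camera: yellow button, top plane z=.044..046
s=dict(np.load('side.npz'));H,S,V=hsv(s);
y=box((H>20)&(H<35)&(S>130),375,283,410,305).astype(np.uint8);print('side button',rect(s,y,.046),cv2.boundingRect(y))
m=box((H>3)&(H<14)&(S>150),300,285,440,345).astype(np.uint8);hm=cv2.morphologyEx(m,cv2.MORPH_CLOSE,np.ones((41,41)));print('side mat',rect(s,hm,.006))
a=s['pixels'][275:345,300:440];cv2.imwrite('pics/scrop.png',cv2.resize(a,None,fx=5,fy=5,interpolation=cv2.INTER_CUBIC))
```

```text
top greenhull (array([581.8, 123.4]), array([102.9,  76.5]), 0.02) hullpx (215, 178, 31, 41)
 white [218, 180, 20, 10, 185] [227.42 184.69] [0.6159 0.1303 0.0106] (array([616.4, 130.1]), array([23.2, 48.7]), 0.03)
 white [228, 209, 14, 9, 109] [234.75 213.09] [0.5429 0.1106 0.0106] (array([543.1, 111.2]), array([20.5, 33. ]), 0.05)
side greenhull (array([583.3, 122.3]), array([ 66.3, 104.3]), 85.29) hullpx (346, 197, 41, 13)
 white [373, 198, 11, 8, 77] [378.3  201.44] [0.6171 0.1264 0.0106] (array([617. , 126.3]), array([39.1, 25.3]), 85.31)
 white [347, 201, 10, 7, 57] [351.32 204.32] [0.5444 0.1164 0.0106] (array([545. , 118.3]), array([32.9, 23.1]), 85.31)
[(192, 390, 390), (193, 388, 400), (194, 387, 407), (195, 387, 409), (196, 387, 409), (197, 387, 409), (198, 387, 409), (199, 386, 409), (200, 386, 409), (201, 386, 409), (202, 386, 409), (203, 386, 409), (204, 386, 408), (205, 386, 408), (206, 386, 408), (207, 386, 408), (208, 386, 408), (209, 386, 408), (210, 388, 408), (211, 389, 407), (212, 389, 404), (213, 389, 404), (214, 389, 403), (215, 389, 403), (216, 389, 403), (217,
[... 795 characters left out ...]
193, 18, 21, 27), (194, 21, 20, 20), (195, 22, 21, 20), (196, 22, 21, 21), (210, 18, 16, 18), (211, 39, 37, 38), (212, 61, 58, 60), (213, 73, 70, 72), (214, 76, 72, 74), (215, 75, 72, 74), (216, 76, 72, 74), (217, 75, 72, 74), (218, 75, 72, 74), (246, 73, 70, 71), (247, 73, 69, 72), (248, 67, 63, 66), (249, 49, 45, 47), (250, 29, 27, 28), (251, 34, 32, 32), (252, 48, 45, 46), (253, 46, 43, 47), (254, 31, 46, 69), (255, 14, 62, 106), (256, 4, 74, 128), (257, 4, 77, 133), (258, 3, 77, 133), (259, 2, 76, 133), (260, 7, 76, 132), (261, 39, 77, 124)]
side button (array([ 565.3, -300.5]), array([17.6, 22.3]), 85.41) (386, 291, 13, 7)
side mat (array([ 521.3, -304.4]), array([108.5, 197.9]), 83.44)
```

View pics/scrop.png

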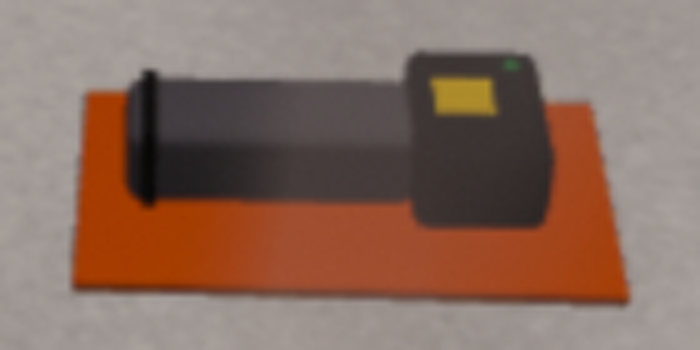

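Both views agree to within about 3 mm:

| Item | x (m) | y (m) | yaw |
|---|---|---|---|
| Scanner origin | 0.5135 | -0.295 | -6.1° |
| Label | 0.6165 | 0.1293 | -2.8° |

The head faces +x. I'll turn and travel to the scanner now.

Request:
drive_tool([
  [[1, 0, 0, 0, 0, 0, -6.8], [1, 0, 0, 0, 0, 0, -6.8], [1, 0, 0, 0, 0, 0, -6.8], [1, -2.4, -3, 0, 0, 0, 0], [1, -2.4, -3, 0, 0, 0, 0], [1, -2.4, -3, 0, 0, 0, 0], [1, -2.4, -3, 0, 0, 0, 0], [1, -2.4, -3, 0, 0, 0, 0], [1, -2.4, -3, 0, 0, 0, 0], [1, -2.4, -3, 0, 0, 0, 0], [1, -2.4, -3, 0, 0, 0, 0], [1, -2.4, -3, 0, 0, 0, 0]],
])

```text
time: 1.3
ee_pos: [0.4653, 0.2668, 0.1867]
eef_rot: [[-0.994, 0.106, -0.0], [0.106, 0.994, -0.0], [0.0, -0.0, -1.0]]
wrist_force: [1.1, 0.7, -0.5]
opening: 0.998
grasp_force: 0.0
```

Request:
drive_tool([
  [[1, -0.8, -4.2, 0, 0, 0, 0], [1, -0.8, -4.2, 0, 0, 0, 0], [1, -0.8, -4.2, 0, 0, 0, 0], [1, -0.8, -4.2, 0, 0, 0, 0], [1, -0.8, -4.2, 0, 0, 0, 0], [1, -0.8, -4.2, 0, 0, 0, 0], [1, -0.8, -4.2, 0, 0, 0, 0], [1, -0.8, -4.2, 0, 0, 0, 0], [1, -0.8, -4.2, 0, 0, 0, 0], [1, -0.8, -4.2, 0, 0, 0, 0], [1, -0.8, -4.2, 0, 0, 0, 0], [1, -0.8, -4.2, 0, 0, 0, 0]],
])

```text
time: 2.5
ee_pos: [0.5067, -0.2448, 0.1866]
eef_rot: [[-0.994, 0.106, -0.0], [0.106, 0.994, 0.0], [0.0, 0.0, -1.0]]
wrist_force: [0.5, 0.5, -0.1]
opening: 1.001
grasp_force: 0.0
```

```bash
cat > go.py <<'E'
from h import *
from scipy.spatial.transform import Rotation as Ro
import sys
def go(x,y,z,yaw):
    s=env.get_obs();R=s['eef_rot'];a=np.deg2rad(yaw)
    X=np.array([np.cos(a),np.sin(a),0]);Z=np.array([0,0,-1.]);T=np.stack([X,np.cross(Z,X),Z],1)
    print('t',s['time'],'p',s['ee_pos'].round(4),'q',s['joint_positions'].round(2),'F',np.round(s['wrist_force'],1),'op',round(s['opening'],3),'g',round(s['grasp_force'],1))
    print('tool shift cm',(R.T@(np.array([x,y,z])-s['ee_pos'])*100).round(2),'in target axes',(T.T@(np.array([x,y,z])-s['ee_pos'])*100).round(2),'turn',Ro.from_matrix(R.T@T).as_rotvec(degrees=True).round(2))
go(*map(float,sys.argv[1:]))
E
python3 go.py .5135 -.295 .011 173.9
```

```text
t 2.5 p [ 0.5067 -0.2448  0.1866] q [-0.57  0.4   1.71  0.    1.03 -2.03] F [ 0.5  0.5 -0.1] op 1.001 g 0.0
tool shift cm [-1.21 -4.92 17.56] in target axes [-1.21 -4.92 17.56] turn [ 0.02 -0.02  0.03]
```

Request:
drive_tool([
  [[1, -0.6, -2.5, 0, 0, 0, 0], [1, -0.6, -2.4, 0, 0, 0, 0], [1, 0, 0, 2.5, 0, 0, 0], [1, 0, 0, 2.5, 0, 0, 0], [1, 0, 0, 2.5, 0, 0, 0], [1, 0, 0, 2.5, 0, 0, 0], [1, 0, 0, 0, 0, 0, 0], [1, 0, 0, 0, 0, 0, 0]],
])

```text
time: 3.3
ee_pos: [0.5138, -0.2931, 0.087]
eef_rot: [[-0.994, 0.106, -0.001], [0.106, 0.994, 0.0], [0.001, 0.0, -1.0]]
wrist_force: [-0.3, -0.9, 1.0]
opening: 1.002
grasp_force: 0.0
```

```bash
python3 go.py .5135 -.295 .011 173.9
python3 -c "
from h import *
c=cam('side');cv2.imwrite('pics/side1.png',cv2.resize(c['pixels'][200:350,280:460],None,fx=4,fy=4))"
```

```text
t 3.3 p [ 0.5138 -0.2931  0.087 ] q [-0.63  0.56  1.74  0.    0.84 -2.1 ] F [-0.3 -0.9  1. ] op 1.002 g 0.0
tool shift cm [ 0.01 -0.2   7.6 ] in target axes [ 0.01 -0.2   7.6 ] turn [ 0.02 -0.03  0.04]
```

View pics/side1.png

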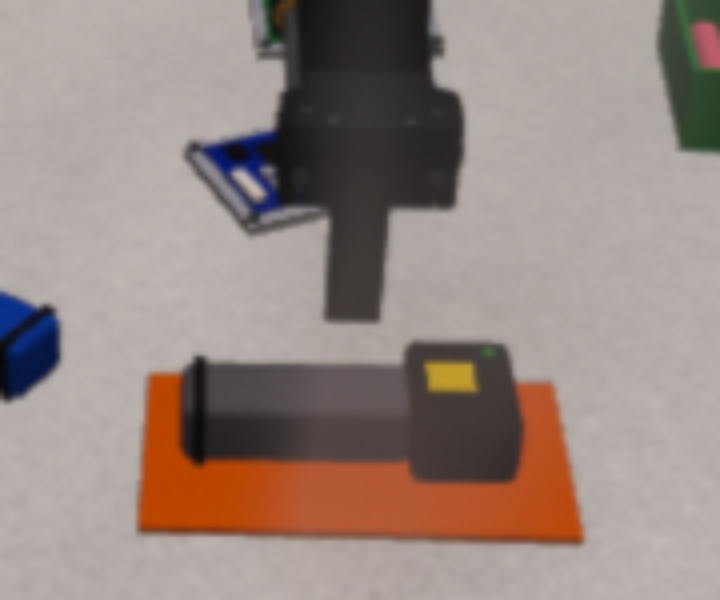

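The fingers are over the handle, with the finger centre at crop x≈353 and the handle spanning 182–408. That is the right grip point, so I'll descend and grip.

Request:
drive_tool([
  [[1, 0, -0.2, 2, 0, 0, 0], [1, 0, 0, 2, 0, 0, 0], [1, 0, 0, 1.8, 0, 0, 0], [1, 0, 0, 1.0, 0, 0, 0], [1, 0, 0, 0.8, 0, 0, 0], [1, 0, 0, 0, 0, 0, 0]],
])

```text
time: 3.95
ee_pos: [0.5136, -0.295, 0.0108]
eef_rot: [[-0.994, 0.106, -0.0], [0.106, 0.994, 0.0], [0.0, 0.0, -1.0]]
wrist_force: [-0.4, -0.5, -0.2]
opening: 1.0
grasp_force: 0.0
```

Request:
drive_tool([
  [[0.6, 0, 0, 0, 0, 0, 0], [0.5, 0, 0, 0, 0, 0, 0], [0.45, 0, 0, 0, 0, 0, 0], [0.4, 0, 0, 0, 0, 0, 0], [0.35, 0, 0, 0, 0, 0, 0], [0.2, 0, 0, 0, 0, 0, 0], [0.2, 0, 0, 0, 0, 0, 0], [0.2, 0, 0, 0, 0, 0, 0], [0.2, 0, 0, 0, 0, 0, 0], [0.2, 0, 0, 0, 0, 0, 0]],
], squeeze=25)

```text
time: 4.95
ee_pos: [0.5136, -0.295, 0.0108]
eef_rot: [[-0.994, 0.106, -0.0], [0.106, 0.994, 0.0], [0.0, 0.0, -1.0]]
wrist_force: [0.4, 1.0, -0.0]
opening: 0.386
grasp_force: 25.0
```

```bash
python3 go.py .5135 -.295 .011 173.9
```

```text
t 4.95 p [ 0.5136 -0.295   0.0108] q [-0.63  0.67  1.79  0.    0.68 -2.1 ] F [ 0.4  1.  -0. ] op 0.386 g 25.0
tool shift cm [ 0.01 -0.   -0.02] in target axes [ 0.01 -0.   -0.02] turn [ 0.01 -0.    0.04]
```

Request:
drive_tool([
  [[0.2, 0, 0, -0.3, 0, 0, 0], [0.2, 0, 0, -0.7, 0, 0, 0], [0.2, 0, 0, -1, 0, 0, 0], [0.2, 0, 0, -1, 0, 0, 0], [0.2, 0, 0, -1.2, 0, 0, 0], [0.2, 0, 0, -1.2, 0, 0, 0], [0.2, 0, 0, -1.2, 0, 0, 0], [0.2, 0, 0, -1.2, 0, 0, 0], [0.2, 0, 0, -1, 0, 0, 0], [0.2, 0, 0, -0.7, 0, 0, 0], [0.2, 0, 0, 0, 0, 0, 0], [0.2, 0, 0, 0, 0, 0, 0]],
])

```text
time: 6.15
ee_pos: [0.5135, -0.2949, 0.1056]
eef_rot: [[-0.994, 0.106, -0.0], [0.106, 0.994, 0.0], [0.0, 0.0, -1.0]]
wrist_force: [-1.2, -0.1, -2.3]
opening: 0.389
grasp_force: 25.0
```

```bash
python3 go.py .5616 .132 .0954 177.2
python3 -c "
from h import *
c=cam('side');cv2.imwrite('pics/side2.png',cv2.resize(c['pixels'][200:350,280:460],None,fx=4,fy=4))"
```

```text
t 6.15 p [ 0.5135 -0.2949  0.1056] q [-0.63  0.54  1.73  0.    0.88 -2.1 ] F [-1.2 -0.1 -2.3] op 0.389 g 25.0
tool shift cm [-0.28 42.96  1.03] in target axes [-2.72 42.88  1.02] turn [ 0.01 -0.01 -3.26]
```

View pics/side2.png

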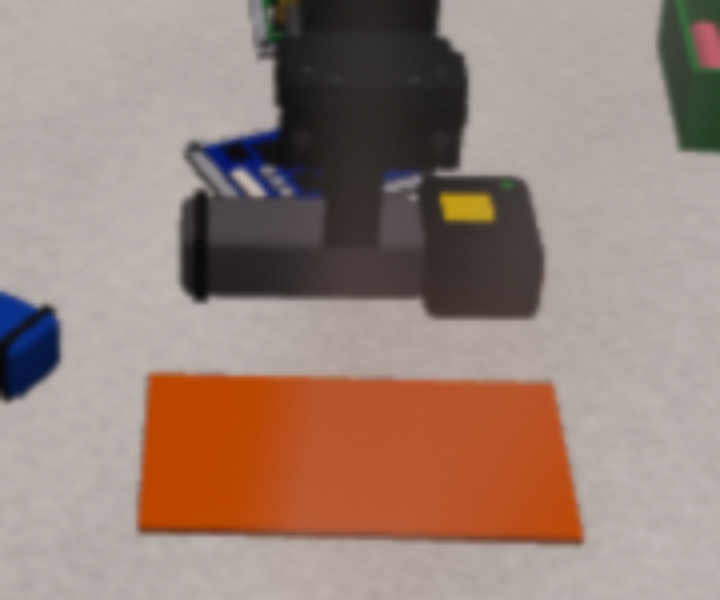

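The scanner is lifted and level, gripped at its balance point. Moving to the label.

Request:
drive_tool([
  [[0.2, 0, 0.5, 0, 0, 0, -1.6], [0.2, -0.1, 1, 0, 0, 0, -1.7], [0.2, -0.1, 1.7, 0, 0, 0, 0], [0.2, -0.1, 2.1, 0, 0, 0, 0], [0.2, -0.2, 2.4, 0, 0, 0, 0], [0.2, -0.2, 2.4, 0, 0, 0, 0], [0.2, -0.2, 2.4, 0, 0, 0, 0], [0.2, -0.2, 2.4, 0, 0, 0, 0], [0.2, -0.2, 2.4, 0, 0, 0, 0], [0.2, -0.2, 2.4, 0, 0, 0, 0], [0.2, -0.2, 2.4, 0, 0, 0, 0], [0.2, -0.2, 2.4, 0, 0, 0, 0]],
])

```text
time: 7.4
ee_pos: [0.5445, -0.049, 0.1058]
eef_rot: [[-0.999, 0.047, -0.0], [0.047, 0.999, 0.0], [0.0, 0.0, -1.0]]
wrist_force: [0.4, -0.4, -4.3]
opening: 0.389
grasp_force: 25.0
```

Request:
drive_tool([
  [[0.2, -0.2, 2.4, 0, 0, 0, 0], [0.2, -0.2, 2.4, 0, 0, 0, 0], [0.2, -0.2, 2.4, 0, 0, 0, 0], [0.2, -0.1, 2.4, 0, 0, 0, 0], [0.2, -0.1, 2.4, 0, 0, 0, 0], [0.2, 0, 2.1, 0, 0, 0, 0], [0.2, 0, 1.6, 0, 0, 0, 0], [0.2, 0, 1.0, 0.4, 0, 0, 0], [0.2, 0, 0, 0.4, 0, 0, 0], [0.2, 0, 0, 0, 0, 0, 0], [0.2, 0, 0, 0, 0, 0, 0]],
])

```text
time: 8.5
ee_pos: [0.5609, 0.1144, 0.0976]
eef_rot: [[-0.999, 0.049, -0.0], [0.049, 0.999, -0.0], [0.0, -0.0, -1.0]]
wrist_force: [0.0, -0.1, -1.6]
opening: 0.389
grasp_force: 25.0
```

```bash
python3 go.py .5616 .132 .0954 177.2
```

```text
t 8.5 p [0.5609 0.1144 0.0976] q [ 0.09  0.52  1.78 -0.    0.84 -1.44] F [ 0.  -0.1 -1.6] op 0.389 g 25.0
tool shift cm [0.01 1.76 0.22] in target axes [0.01 1.76 0.22] turn [-0.01 -0.03 -0.  ]
```

Request:
drive_tool([
  [[0.2, 0, 0.7, 0.1, 0, 0, 0], [0.2, 0, 0.7, 0.1, 0, 0, 0], [0.2, 0, 0.36, 0, 0, 0, 0], [0.2, 0, 0, 0, 0, 0, 0], [0.2, 0, 0, 0, 0, 0, 0]],
])

```text
time: 9.0
ee_pos: [0.5618, 0.1328, 0.0959]
eef_rot: [[-0.999, 0.048, 0.0], [0.048, 0.999, 0.0], [-0.0, 0.0, -1.0]]
wrist_force: [0.7, -0.0, -1.4]
opening: 0.389
grasp_force: 25.0
```

```bash
python3 go.py .5616 .132 .0954 177.2
python3 - <<'E'
from meas import *
c=cam('top');H,S,V=hsv(c)
y=box((H>20)&(H<35)&(S>130),200,150,260,215);print('button top',rect(c,y,.130))
d=cam('side');H,S,V=hsv(d)
y=box((H>20)&(H<35)&(S>130),330,130,430,230);print('button side',rect(d,y,.130))
a=cv2.resize(c['pixels'][150:250,190:290],None,fx=4,fy=4);b=cv2.resize(d['pixels'][130:230,310:410],None,fx=4,fy=4)
cv2.imwrite('pics/hold.png',np.hstack([a,b]))
E
```

```text
t 9.0 p [0.5618 0.1328 0.0959] q [ 0.12  0.53  1.77  0.    0.84 -1.41] F [ 0.7 -0.  -1.4] op 0.389 g 25.0
tool shift cm [ 0.01 -0.09  0.05] in target axes [ 0.01 -0.09  0.05] turn [0.   0.   0.06]
button top (array([539.9, 108.2]), array([1.7, 4.9]), 45.64)
button side (array([614.2, 133.6]), array([25.4, 23.8]), 85.21)
```

View pics/hold.png

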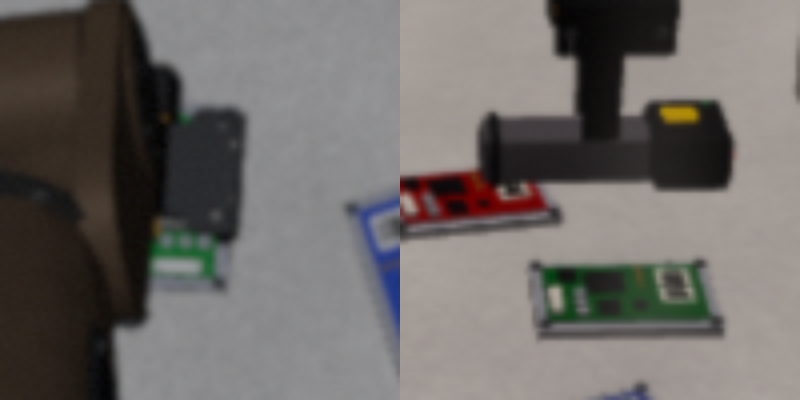

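The hold pose is right: the head is over the label at side crop (680,285), level and clear of the board. I'll nudge by 1.5 mm and hold for over 2 s.

Request:
drive_tool([
  [[0.2, 0, -0.15, 0.05, 0, 0, 0], [0.2, 0, 0, 0, 0, 0, 0], [0.2, 0, 0, 0, 0, 0, 0], [0.2, 0, 0, 0, 0, 0, 0], [0.2, 0, 0, 0, 0, 0, 0], [0.2, 0, 0, 0, 0, 0, 0], [0.2, 0, 0, 0, 0, 0, 0], [0.2, 0, 0, 0, 0, 0, 0], [0.2, 0, 0, 0, 0, 0, 0], [0.2, 0, 0, 0, 0, 0, 0], [0.2, 0, 0, 0, 0, 0, 0], [0.2, 0, 0, 0, 0, 0, 0]],
])

```text
time: 10.3
ee_pos: [0.5617, 0.1312, 0.0953]
eef_rot: [[-0.999, 0.048, 0.0], [0.048, 0.999, 0.0], [-0.0, 0.0, -1.0]]
wrist_force: [-0.7, -1.7, -2.2]
opening: 0.39
grasp_force: 25.0
```

Request:
drive_tool([
  [[0.2, 0, 0, 0, 0, 0, 0], [0.2, 0, 0, 0, 0, 0, 0], [0.2, 0, 0, 0, 0, 0, 0], [0.2, 0, 0, 0, 0, 0, 0], [0.2, 0, 0, 0, 0, 0, 0], [0.2, 0, 0, 0, 0, 0, 0], [0.2, 0, 0, 0, 0, 0, 0], [0.2, 0, 0, 0, 0, 0, 0], [0.2, 0, 0, 0, 0, 0, 0], [0.2, 0, 0, 0, 0, 0, 0], [0.2, 0, 0, 0, 0, 0, 0], [0.2, 0, 0, 0, 0, 0, 0]],
])

```text
time: 11.5
ee_pos: [0.5617, 0.1312, 0.0953]
eef_rot: [[-0.999, 0.048, 0.0], [0.048, 0.999, 0.0], [-0.0, 0.0, -1.0]]
wrist_force: [-0.5, -0.5, -2.2]
opening: 0.392
grasp_force: 25.0
```

Request:
drive_tool([
  [[0.2, 0, 0, 0, 0, 0, 0], [0.2, 0, 0, 0, 0, 0, 0], [0.2, 0, 0, 0, 0, 0, 0], [0.2, 0, 0, 0, 0, 0, 0], [0.2, 0, 0, 0, 0, 0, 0]],
])

```text
time: 12.0
ee_pos: [0.5617, 0.1312, 0.0954]
eef_rot: [[-0.999, 0.048, 0.0], [0.048, 0.999, 0.0], [-0.0, 0.0, -1.0]]
wrist_force: [-0.2, 0.7, -2.4]
opening: 0.389
grasp_force: 25.0
```

```bash
python3 go.py .5136 -.295 .1056 173.9
```

```text
t 12.0 p [0.5617 0.1312 0.0954] q [ 0.11  0.53  1.78  0.    0.84 -1.41] F [-0.2  0.7 -2.4] op 0.389 g 25.0
tool shift cm [  2.76 -42.8   -1.03] in target axes [  0.26 -42.89  -1.02] turn [0.01 0.   3.34]
```

Request:
drive_tool([
  [[0.2, 0, 0, -0.5, 0, 0, 0], [0.2, 0, -0.8, -0.5, 0, 0, 0], [0.2, 0.1, -1.6, 0, 0, 0, 0], [0.2, 0.1, -2.2, 0, 0, 0, 0], [0.2, 0.2, -2.4, 0, 0, 0, 0], [0.2, 0.2, -2.4, 0, 0, 0, 0], [0.2, 0.2, -2.4, 0, 0, 0, 0], [0.2, 0.2, -2.4, 0, 0, 0, 0], [0.2, 0.2, -2.4, 0, 0, 0, 0], [0.2, 0.2, -2.4, 0, 0, 0, 0], [0.2, 0.2, -2.4, 0, 0, 0, 0], [0.2, 0.2, -2.4, 0, 0, 0, 0]],
])

```text
time: 13.2
ee_pos: [0.5315, -0.1077, 0.1055]
eef_rot: [[-0.999, 0.049, 0.0], [0.049, 0.999, -0.0], [-0.0, -0.0, -1.0]]
wrist_force: [0.6, 0.6, -2.6]
opening: 0.391
grasp_force: 25.0
```

Request:
drive_tool([
  [[0.2, 0.2, -2.4, 0, 0, 0, 0], [0.2, 0.2, -2.4, 0, 0, 0, 0], [0.2, 0.2, -2.4, 0, 0, 0, 0], [0.2, 0.2, -2.4, 0, 0, 0, 0], [0.2, 0.1, -2.4, 0, 0, 0, 0], [0.2, 0.1, -2.4, 0, 0, 0, 0], [0.2, 0.1, -2.2, 0, 0, 0, 0], [0.2, 0, -1.6, 0, 0, 0, 0], [0.2, 0, -0.8, 0, 0, 0, 1.7], [0.2, 0, 0, 0, 0, 0, 1.6], [0.2, 0, 0, 0, 0, 0, 0], [0.2, 0, 0, 0, 0, 0, 0]],
])

```text
time: 14.4
ee_pos: [0.5122, -0.2941, 0.1053]
eef_rot: [[-0.995, 0.105, -0.0], [0.105, 0.995, 0.0], [0.0, 0.0, -1.0]]
wrist_force: [0.2, -0.5, -3.1]
opening: 0.385
grasp_force: 25.0
```

```bash
python3 go.py .5136 -.295 .0110 173.9
```

```text
t 14.4 p [ 0.5122 -0.2941  0.1053] q [-0.63  0.53  1.73  0.    0.88 -2.1 ] F [ 0.2 -0.5 -3.1] op 0.385 g 25.0
tool shift cm [-0.15 -0.08  9.43] in target axes [-0.15 -0.08  9.43] turn [ 0.02 -0.01  0.09]
```

Request:
drive_tool([
  [[0.2, -0.1, -0.1, 1, 0, 0, 0], [0.2, 0, 0, 1.4, 0, 0, 0], [0.2, 0, 0, 1.4, 0, 0, 0], [0.2, 0, 0, 1.4, 0, 0, 0], [0.2, 0, 0, 1.4, 0, 0, 0], [0.2, 0, 0, 1.0, 0, 0, 0], [0.2, 0, 0, 0.6, 0, 0, 0], [0.2, 0, 0, 0.4, 0, 0, 0], [0.2, 0, 0, 0.3, 0, 0, 0], [0.2, 0, 0, 0.2, 0, 0, 0], [0.2, 0, 0, 0, 0, 0, 0], [0.2, 0, 0, 0, 0, 0, 0]],
])

```text
time: 15.6
ee_pos: [0.5132, -0.2961, 0.0146]
eef_rot: [[-0.994, 0.106, 0.0], [0.106, 0.994, -0.0], [-0.0, -0.0, -1.0]]
wrist_force: [0.2, -0.1, -2.5]
opening: 0.388
grasp_force: 25.0
```

```bash
python3 go.py .5136 -.295 .0108 173.9
```

```text
t 15.6 p [ 0.5132 -0.2961  0.0146] q [-0.63  0.66  1.79  0.    0.69 -2.1 ] F [ 0.2 -0.1 -2.5] op 0.388 g 25.0
tool shift cm [-0.03  0.11  0.38] in target axes [-0.03  0.11  0.38] turn [-0.01  0.03  0.04]
```

Request:
drive_tool([
  [[0.2, 0, 0.1, 0.15, 0, 0, 0], [0.2, 0, 0, 0.1, 0, 0, 0], [0.2, 0, 0, 0.1, 0, 0, 0], [0.2, 0, 0, 0.03, 0, 0, 0], [0.2, 0, 0, 0, 0, 0, 0], [0.2, 0, 0, 0, 0, 0, 0]],
])

```text
time: 16.2
ee_pos: [0.5132, -0.295, 0.0108]
eef_rot: [[-0.994, 0.106, 0.0], [0.106, 0.994, -0.0], [-0.0, 0.0, -1.0]]
wrist_force: [-0.5, 0.7, 3.5]
opening: 0.388
grasp_force: 25.0
```

```bash
python3 go.py .5136 -.295 .0108 173.9
```

```text
t 16.2 p [ 0.5132 -0.295   0.0108] q [-0.63  0.67  1.79  0.    0.68 -2.1 ] F [-0.5  0.7  3.5] op 0.388 g 25.0
tool shift cm [-0.04  0.01 -0.  ] in target axes [-0.04  0.01 -0.  ] turn [0.   0.02 0.04]
```

Contact with the mat is felt: the wrist force went from -2.5 to +3.5 N. Releasing and retreating.

Request:
drive_tool([
  [[0.45, 0, 0, 0, 0, 0, 0], [0.55, 0, 0, 0, 0, 0, 0], [0.7, 0, 0, 0, 0, 0, 0], [1, 0, 0, 0, 0, 0, 0], [1, 0, 0, 0, 0, 0, 0], [1, 0, 0, 0, 0, 0, 0], [1, 0, 0, 0, 0, 0, 0], [1, 0, 0, 0, 0, 0, 0], [1, 0, 0, 0, 0, 0, 0]],
])

```text
time: 17.1
ee_pos: [0.5132, -0.295, 0.0105]
eef_rot: [[-0.994, 0.106, 0.0], [0.106, 0.994, 0.0], [-0.0, 0.0, -1.0]]
wrist_force: [-0.3, 0.3, -0.3]
opening: 0.99
grasp_force: 0.0
```

Request:
drive_tool([
  [[1, 0, 0, -1, 0, 0, 0], [1, 0, 0, -1.5, 0, 0, 0], [1, 0, 0, -2, 0, 0, 0], [1, 0, 0, -2.5, 0, 0, 0], [1, 0, 0, -2.5, 0, 0, 0], [1, 0, 0, -2.5, 0, 0, 0], [1, 0, 0, -2, 0, 0, 0], [1, 0, 0, -1, 0, 0, 0], [1, 0, 0, 0, 0, 0, 0], [1, 0, 0, 0, 0, 0, 0]],
])

```text
time: 18.1
ee_pos: [0.5129, -0.2948, 0.16]
eef_rot: [[-0.994, 0.106, -0.001], [0.106, 0.994, 0.001], [0.001, 0.0, -1.0]]
wrist_force: [-0.3, -0.9, 0.2]
opening: 0.998
grasp_force: 0.0
```

```bash
python3 go.py .5136 -.295 .0108 173.9
python3 -c "
from h import *
c=cam('side');cv2.imwrite('pics/side3.png',cv2.resize(c['pixels'][150:350,280:460],None,fx=3,fy=3))"
```

```text
t 18.1 p [ 0.5129 -0.2948  0.16  ] q [-0.63  0.47  1.67  0.    1.   -2.1 ] F [-0.3 -0.9  0.2] op 0.998 g 0.0
tool shift cm [-0.08 -0.02 14.92] in target axes [-7.000e-02 -1.000e-02  1.492e+01] turn [ 0.03 -0.03  0.04]
```

View pics/side3.png

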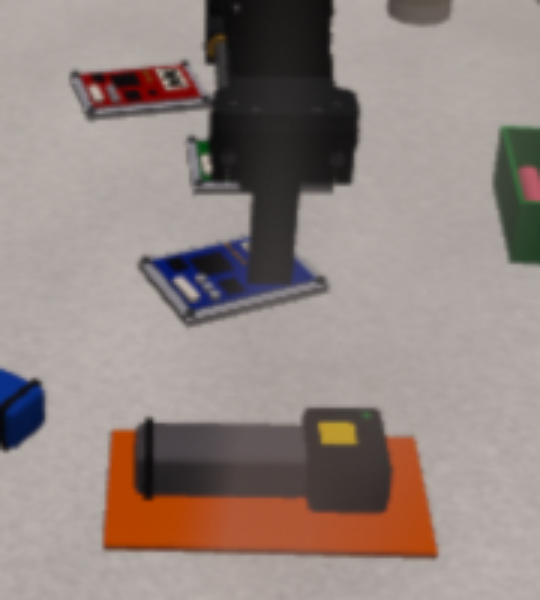

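The scanner lies flat on the mat as before, and the gripper is clear. Handing in.

```bash
python3 -c "
from station import env
print(env.hand_in())"
```

```text
the job is handed in; nothing more can be done
None
```

I held the scanner level about 8 cm over the green board's label for about 2.9 s, then laid it flat back on the orange mat and released it; the job is handed in at about 18 s of the 51 s, and no verdict came back.

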